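Stack test-strip paper boxes on the sloped darkroom rack

TASK

Put the yellow box of test-strip paper on the sloped wooden rack, lying flat, lengthwise up and down the slope in the middle of its width, with its end pushed home against the black backstop at the low end. Then stack the blue box squarely on top of it the same way, its end also touching the backstop. Set both down gently without dropping them, let go, and leave the red box and the other things on the bench where they are.

Things in the scene. Friction and masses are not known exactly. Their poses are not given: they have to be found in the camera images.
- yellow_box: Yellow flat carton with a dark lid seam and a white label on top; goes on the rack first. It is 140 mm long (own x), 56 mm wide (own y), 40 mm high (own z), about 0.28 kg, rigid. Origin: centre of its underside. It starts lying flat on the table with its long axis within about 0.35 rad of the world x axis.
- blue_box: Blue carton of the same size and kind; goes on top of the yellow one. It is 140 mm long (own x), 56 mm wide (own y), 40 mm high (own z), about 0.28 kg, rigid. Origin: centre of its underside. It starts lying flat on the table with its long axis within about 0.35 rad of the world x axis.
- red_box: Red carton of the same size and kind; it stays where it lies. It is 140 mm long (own x), 56 mm wide (own y), 40 mm high (own z), about 0.28 kg, rigid. Origin: centre of its underside. It starts lying flat on the table with its long axis within about 0.35 rad of the world x axis.
- rack: Fixed wooden rack, 190 x 130 mm; origin: centre of its underside, on the table. Turned up to 0.3 rad; its own +x side, away from the robot, is the high one. Carries the sloping board. The black backstop at the low end is 130 mm wide, 8 mm thick, 70 mm high off the board; sides and high end are open. Boxes grip the board and each other and may not slide down by themselves: push them home.
- slope: Brown board of the rack, 130 mm wide, 192 mm long. Origin: on its upper face at the foot of the backstop, mid-width, 35 mm above the table. Own x runs up the slope, away from robot and backstop, 0.30 rad above level; y across; z the board's upward normal. The backstop's face is the plane x = 0. Seated, the yellow box has its origin at (70, 0, 0) mm in this frame, the blue at (70, 0, 40) mm.
- focuser: Grey grain focuser, 150 mm tall on a round 68 mm foot, standing beyond the rack. Origin: centre of its underside. Leave it alone.
- lens: Black and silver enlarger lens, 56 mm across, 52 mm tall, standing on the bench. Origin: centre of its underside. Leave it alone.
- chem_bottle: Brown bottle, 72 mm across, 170 mm tall, at the left. Origin: centre of its underside. Leave it alone.
- beaker: White plastic beaker, 80 mm across, 110 mm tall, at the left. Origin: centre of its underside. Leave it alone.
- brush: Small brush, 170 mm long, lying on the bench at the right, long side across. Origin: under its middle. Leave it alone.
Things that resemble listed ones, but are neither listed nor needed, are in the scene too. Of the things that look like the yellow_box, the middle-sized one is meant.

How it is judged:
On the way:
1. the yellow box lies on the slope against the backstop, released (x of yellow_box in the frame of slope between 0.064 and 0.077 m and y of yellow_box in the frame of slope between -0.016 and 0.016 m and z of yellow_box in the frame of slope between -0.006 and 0.006 m and angle between the x axis of yellow_box and the x axis of slope, either way round below 0.14 rad and angle between the z axis of yellow_box and the z axis of slope, either way round below 0.09 rad and angle between yellow_box's own z axis and vertical below 0.6 rad and linear speed of yellow_box below 0.02 m/s and contact force between the fingers and yellow_box below 0.1 N), for 0.2 s.
At the end, for the whole second after the job is handed in: Yellow box flat on the slope, blue box flat on top of it, each lengthwise, end within about 6 mm of the backstop, centred within 16 mm, within 0.14 rad of the slope's direction, lifted under 6 mm and tipped under 0.09 rad, at rest and released (all of step 1 and x of blue_box in the frame of slope between 0.064 and 0.077 m and y of blue_box in the frame of slope between -0.016 and 0.016 m and z of blue_box in the frame of slope between 0.034 and 0.046 m and angle between the x axis of blue_box and the x axis of slope, either way round below 0.14 rad and angle between the z axis of blue_box and the z axis of slope, either way round below 0.09 rad and angle between blue_box's own z axis and vertical below 0.6 rad and linear speed of blue_box below 0.02 m/s and contact force between the fingers and blue_box below 0.1 N); the robot touches nothing.
It fails at once if the red box or another loose thing on the bench is moved more than 30 mm (distance of any of red_box, focuser, lens, chem_bottle, beaker, brush from where it was at the start of the episode above 0.03 m).
It fails at once if the yellow box is dropped (moves faster than 0.6 m/s, as after a fall of 20 mm, while not held) (linear speed of yellow_box above 0.6 m/s and contact force between the fingers and yellow_box below 0.1 N).
It fails at once if the blue box is dropped (moves faster than 0.6 m/s, as after a fall of 20 mm, while not held) (linear speed of blue_box above 0.6 m/s and contact force between the fingers and blue_box below 0.1 N).
It also fails if it takes over 64 s, if anything falls off the work surface, if the arm or the gripper's body presses on something with over 40 N, if the wrist force passes 120 N, or if a joint passes its speed limit or range.

ROBOT

A 6-joint arm with a two-finger parallel gripper is mounted at the origin on the work surface. World frame = base frame: x ahead of the robot, y to its left, z up, the work surface at z = 0. Lengths are in m, angles in rad, forces in N, time in s.
With the tool pointing down it reaches from about 0.375 to 0.9 m from the base axis. Payload 3.1 kg.
Tool frame: the origin (TCP) lies on the centre line of the jaws, within the pads' length; the fingertips stand 14 mm ahead of it and the grasp point (between the pads) lies 5 mm behind it; y points along the fingers, z is the direction in which the jaws open and shut, and the axes are right-handed (so a half turn about y gives the same grasp; the last joint's range is limited). The gripper opens to 87 mm and grips with 3 to 60 N. Pads are 19 mm wide; open, the fingers measure 117 mm over their backs; the gripper's body (75 mm by 190 mm) begins 51 mm behind the grasp point.
Start: joints at [0.968, 0.527, 1.433, -0, 1.181, -0.178], TCP at [0.258, 0.569, 0.209] pointing down, gripper open.
Joint ranges: [-3.08, 3.08], [-0.75, 2.2], [0.22, 2.44], [-1.43, 4.57], [0, 2.65], [-2.85, 2.85]. Speed limits (rad/s): [2.79, 2.79, 3.14, 3.14, 3.14, 3.14].

INTERFACE

Orientations are given as a unit quaternion [x, y, z, w].
In Python, from rig import robot, vision gives the robot as it stands.
- The arm moves only by the shell command python3 -m crank 'ROWS' [FORCE]. ROWS is JSON, a list of rows, each a list of 7 numbers: the shift along the tool's x, y, z as a fraction of full scale, then the turn, a rotation vector about the tool's x, y, z as a fraction of full scale, then the gripper command: -1 is shut, 1 is fully open, values between are in proportion. In form: [[x, y, z, wx, wy, wz, grip], ...]. A call has 1 to 10 rows; each row is the pose to reach, as a shift and turn from the pose commanded when the call began, along the tool's axes at that moment, turning the shorter way round; what a row does not reach only later rows make up. Full scale, the value 1, is 50 cm for a shift and pi rad for a turn. A row lasts 1/8 s, in which the tool goes at most 62.5 mm and 10.7 degrees, less where a joint would pass 70% of its speed; a pose out of reach is approached as far as the arm can. A call with a number of a shift or a turn outside -1 to 1 is refused whole. A call with a gripper value outside its range is refused whole. The fingers move at their own pace and stop on an object; FORCE is the grip in N (left out, the last holds). Time passes only in rows, so rows that repeat a pose let the fingers close. It gives the time, the measured TCP pose, the force and the opening at its end, in the units of the state.
- robot.get_obs(): the state, without advancing time (a new reading comes with each control period).
- vision.camera(name): name is "side" or "top"; returns the picture (400x640x3 uint8, blue, green, red); there is no depth.
- vision.camera_info(name): a dict with "vfov" (degrees; the focal length in pixels is half the picture's height over the tangent of half this angle, whatever the lens; pixels are square), "cx", "cy" (the principal point, pixels), "k1" (the pictures are not rectified: a ray, as slopes to the right and down, at radius r is drawn at 1 + k1 r^2 times it, then the intrinsics apply), "world_from_camera" (4x4, takes a point from camera to world coordinates). Camera axes: x right, y up, looking along -z (the intrinsics and any distortion apply to the point x, -y, -z); pixel columns grow to the right and rows downward; lengths in m; the calibration is good to about 2 mm. A picture is of the moment at which its call begins. camera_info takes no time and is no camera call.
- robot.hand_in(): hands the job in, once; it reports no verdict.
The state is a dict: "time": time; "q": joint angles; "joint_velocities": joint speeds; "joint_torque": joint torques, N m; "position": TCP position; "tool_rot": TCP orientation; "ft_force": force on the tool from outside, world axes, zero at the start; "moment": the same for the moment, N m; "grip_width": finger opening in m.
Only numpy, scipy, OpenCV 4.12 (cv2) and the standard library are available. Lean on these libraries where they do the work, as an engineer would, in place of code of your own. Each camera call takes 0.05 s, during which the arm holds its last target.

## Working session

There is one attempt and no reset: what is moved stays moved. The work goes in short steps, Python scripts to look and compute and a shell command to move; the robot and the scene stay as the last step left them, time stands still between calls to the robot, and variables do not carry over. Pictures are saved under pics/ and viewed, and the job is handed in when it is done.

```bash
ls; mkdir -p pics
python3 - <<'E'
from rig import robot, vision
import cv2
o=robot.get_obs(); print(o)
for n in("side","top"):
    cv2.imwrite(f"pics/{n}0.png",vision.camera(n)); print(n,vision.camera_info(n))
E
```

```text
pics
{'time': 0.0, 'q': array([ 9.67503981e-01,  5.28462495e-01,  1.43388901e+00, -2.52659920e-05,
        1.18136946e+00, -1.78519504e-01]), 'joint_velocities': array([-0.00071573,  0.00190669,  0.00019205,  0.00060773, -0.00036673,
        0.0012462 ]), 'joint_torque': array([-4.73796626e-04, -4.40047967e+01, -1.76590294e+01,  6.33142982e-02,
        5.82370616e-02, -1.67531516e-04]), 'position': array([0.25713092, 0.56883561, 0.20787813]), 'tool_rot': array([ 0.69191774, -0.14932904,  0.14877089, -0.69052003]), 'ft_force': array([ 0.04922701, -0.02553876, -0.2079479 ]), 'moment': array([ 0.04003709, -0.00052408,  0.03616719]), 'grip_width': 0.08676538713360975}
side {'vfov': 47.045856180676445, 'cx': 318.08118939218997, 'cy': 206.3333449079065, 'k1': -0.05506843272261563, 'world_from_camera': array([[ 0.92482895,  0.26569331, -0.27221036,  0.10889802],
       [-0.38023194,  0.66590759, -0.64186506, -0.93051001],
       [ 0.01072769,  0.69711846,  0.7168757 ,  1.11562634],
       [ 0.        ,  0.        ,  0.        ,  1.        ]])}
top {'vfov': 49.878775012196975, 'cx': 317.9478601298528, 'cy': 195.87833093000518, 'k1': -0.11897929453763502, 'world_from_camera': array([[ 0.0234088 ,  0.99508471, -0.09622079,  0.3875977 ],
       [-0.99964758,  0.02209296, -0.01471802,  0.03132845],
       [-0.01251987,  0.09653141,  0.99525119,  1.19414229],
       [ 0.        ,  0.        ,  0.        ,  1.        ]])}
```

View pics/side0.png

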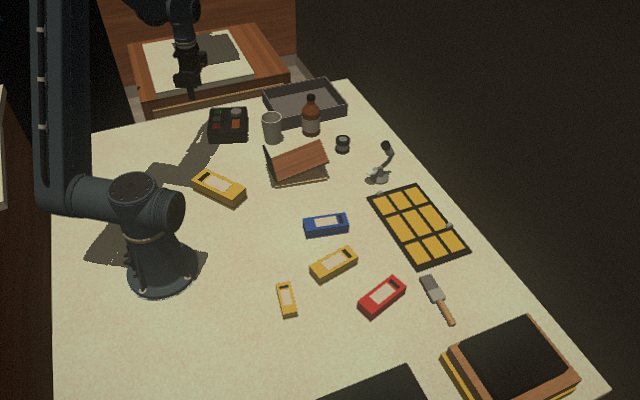

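View pics/top0.png

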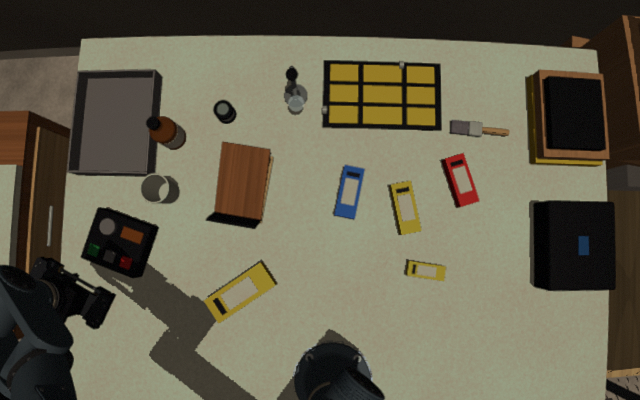

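Side view: the rack is at about (297,165). The yellow candidates in the top view are:
- large at (240,291)
- medium at (404,207)
- small at (425,270)
- the yellow-celled film sheet at (382,95), which isn't a box

The medium one at (404,207), which is (334,263) in the side view, looks right. I'll check it in close crops.

```bash
cat > h.py <<'E'
import numpy as np, cv2
from rig import robot, vision
from scipy.spatial.transform import Rotation as R
def cam(n):
    c=vision.camera_info(n); f=200/np.tan(np.radians(c['vfov'])/2)
    K=np.array([[f,0,c['cx']],[0,f,c['cy']],[0,0,1]]); return K,np.array([c['k1'],0,0,0,0.]),np.array(c['world_from_camera'])
def ray(n,p):
    K,D,T=cam(n); u=cv2.undistortPoints(np.array(p,float).reshape(-1,1,2),K,D).reshape(-1,2)
    d=np.c_[u[:,0],-u[:,1],-np.ones(len(u))]@T[:3,:3].T
    return T[:3,3],d/np.linalg.norm(d,axis=1)[:,None]
def plane(n,p,z):
    o,d=ray(n,p); return o+d*((z-o[2])/d[:,2])[:,None]
def proj(n,P):
    K,D,T=cam(n); c=(np.array(P,float).reshape(-1,3)-T[:3,3])@T[:3,:3]
    c=c*[1,-1,-1]; return cv2.projectPoints(c.reshape(-1,1,3),np.zeros(3),np.zeros(3),K,D)[0].reshape(-1,2)
def tri(pt,ps):
    o1,d1=ray("top",pt);o2,d2=ray("side",ps);out=[];g=[]
    for a,b in zip(d1,d2):
        s=np.linalg.lstsq(np.c_[a,-b],o2-o1,rcond=None)[0]; A=o1+s[0]*a;B=o2+s[1]*b
        out.append((A+B)/2);g.append(np.linalg.norm(A-B))
    return np.array(out),np.array(g)
def crop(im,x0,y0,w,h,s,name): cv2.imwrite("pics/"+name+".png",cv2.resize(im[y0:y0+h,x0:x0+w],None,fx=s,fy=s,interpolation=cv2.INTER_NEAREST))
E
python3 - <<'E'
from h import *
t=cv2.imread("pics/top0.png");s=cv2.imread("pics/side0.png")
crop(t,200,130,290,160,2.7,"ct"); crop(s,250,130,170,200,3,"cs"); crop(t,200,130,80,110,5,"cr")
for n,im in(("top",t),("side",s)):
    hsv=cv2.cvtColor(im,cv2.COLOR_BGR2HSV)
    for c,lo,hi in(("y",(20,140,60),(30,255,255)),("b",(100,120,40),(125,255,255)),("r",(0,170,60),(6,255,255))):
        m=cv2.inRange(hsv,lo,hi)
        for k in cv2.findContours(m,cv2.RETR_EXTERNAL,cv2.CHAIN_APPROX_NONE)[0]:
            if cv2.contourArea(k)>150:print(n,c,cv2.contourArea(k),np.round(cv2.minAreaRect(k)[0]),np.round(cv2.minAreaRect(k)[1]))
E
```

```text
top y 1829.0 [239. 292.] [27. 70.]
top y 510.5 [426. 270.] [38. 15.]
top y 984.0 [405. 207.] [51. 21.]
top y 288.0 [561. 158.] [76. 31.]
top y 486.0 [420. 116.] [18. 29.]
top y 653.0 [382. 115.] [18. 39.]
top y 487.0 [344. 114.] [18. 29.]
top y 461.0 [420.  95.] [29. 17.]
top y 645.0 [382.  94.] [18. 38.]
top y 465.0 [344.  92.] [17. 29.]
top y 454.5 [420.  74.] [17. 28.]
top y 613.5 [382.  73.] [38. 17.]
top y 459.5 [344.  72.] [17. 28.]
top b 180.0 [583. 245.] [18. 10.]
top b 958.0 [349. 192.] [20. 51.]
top r 931.0 [461. 179.] [50. 20.]
side y 378.0 [456. 378.] [56. 10.]
side y 410.5 [286. 298.] [31. 15.]
side y 683.5 [333. 262.] [18. 47.]
side y 322.0 [417. 252.] [27. 15.]
side y 307.0 [434. 247.] [27. 14.]
side y 299.0 [451. 241.] [27. 14.]
side y 383.0 [400. 228.] [32. 14.]
side y 373.0 [417. 222.] [32. 14.]
side y 353.5 [432. 217.] [32. 14.]
side y 235.0 [384. 205.] [22. 14.]
side y 229.0 [400. 200.] [24. 13.]
side y 221.0 [416. 195.] [23. 12.]
side y 981.5 [216. 187.] [52. 25.]
side b 159.0 [326. 221.] [13. 43.]
side r 747.5 [382. 294.] [19. 46.]
```

View pics/ct.png

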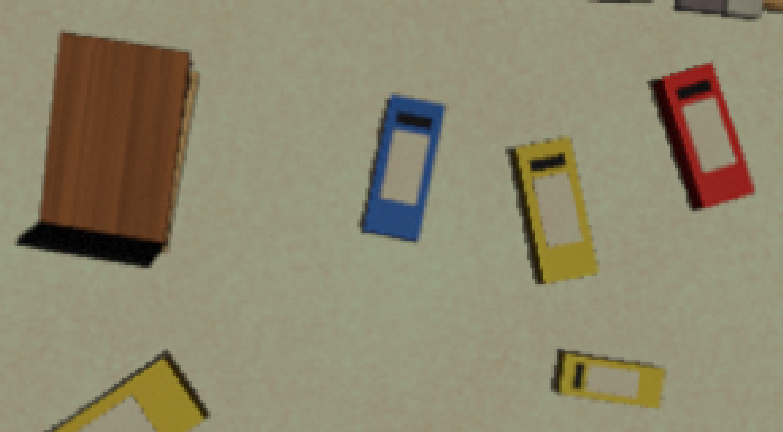

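View pics/cs.png

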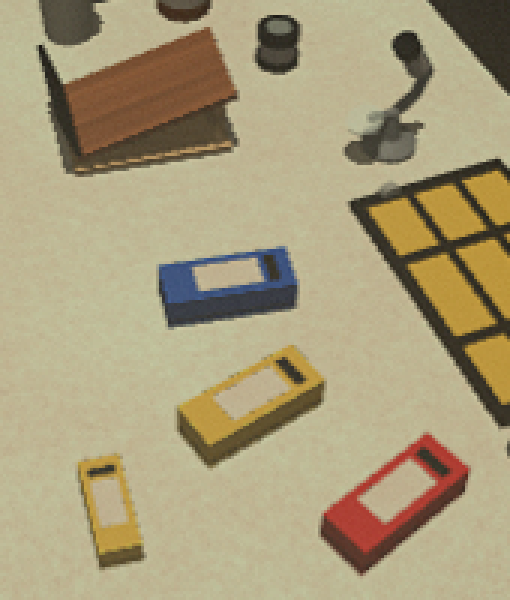

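View pics/cr.png

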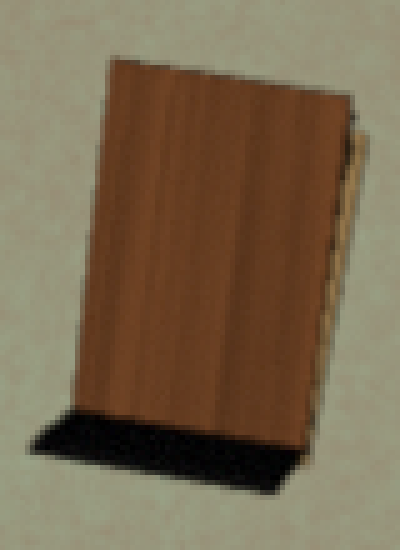

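The crops confirm the medium yellow box at top (404,207), between the large and small ones. Blue is at (349,192). The rack board has its corners at top (222,142), (270,149), (261,220) and (215,212), with the black backstop at the bottom. Next I'll measure the poses.

Run:
```python
from h import *
t=cv2.imread("pics/top0.png");s=cv2.imread("pics/side0.png")
# heights via label centroids
def lab(im,roi):
    x,y,w,h=roi; c=im[y:y+h,x:x+w].astype(int); return c
HS={n:cv2.cvtColor(im,cv2.COLOR_BGR2HSV) for n,im in(("top",t),("side",s))}
rng={"y":((20,140,100),(30,255,255)),"b":((100,120,90),(125,255,255))}
seed={"y":{"top":(405,207),"side":(334,262)},"b":{"top":(349,192),"side":(326,221)}}
res={}
for c in"yb":
    lc={}
    for n in HS:
        m=cv2.inRange(HS[n],*rng[c]); 
        if n=="side": m=cv2.inRange(HS[n],rng[c][0][:2]+(60,),rng[c][1])
        m=cv2.morphologyEx(m,cv2.MORPH_CLOSE,np.ones((2,2)))
        ks=[k for k in cv2.findContours(m,cv2.RETR_EXTERNAL,cv2.CHAIN_APPROX_NONE)[0] if cv2.contourArea(k)>150]
        k=min(ks,key=lambda k:np.linalg.norm(np.array(cv2.minAreaRect(k)[0])-seed[c][n]))
        f=np.zeros_like(m);cv2.drawContours(f,[k],-1,255,-1)
        if n=="top": K=k
        l=cv2.inRange(HS[n],(0,0,120),(179,95,255))&cv2.erode(f,np.ones((3,3)))
        M=cv2.moments(l,True); lc[n]=(M['m10']/M['m00'],M['m01']/M['m00']); print(c,n,"label",lc[n],M['m00'])
    P,g=tri([lc["top"]],[lc["side"]]);print(c,"label 3d",P,g)
    W=plane("top",K.reshape(-1,2),0.04)[:,:2]
    r=cv2.minAreaRect((W*1000).astype(np.float32));b=cv2.boxPoints(r);print(c,"rect",r)
tp=[(222.4,141.6),(270.4,149),(260.6,219.8)];sp=[(320,139.3),(328.7,162),(277.3,181)]
P,g=tri(tp,sp);print(P.round(4),g.round(4))
L=P[2]-P[1];W=P[0]-P[1];print(np.linalg.norm(L),np.linalg.norm(W),np.arcsin(L[2]/np.linalg.norm(L)),np.arctan2(W[1],W[0])-np.pi/2,np.arctan2(-L[1],-L[0]))
print("lowL", plane("top",[(215.4,211.6)],P[2][2]))
```

```text
y top label (405.855421686747, 207.03614457831324) 332.0
y side label (333.43362831858406, 260.6194690265487) 226.0
y label 3d [[ 0.47447976 -0.18939573  0.03992727]] [0.00052281]
y rect ((471.1827087402344, -191.39480590820312), (138.40199279785156, 54.76776123046875), 12.255355834960938)
b top label (349.4873949579832, 191.3641456582633) 357.0Traceback (most recent call last):
  File "<stdin>", line 21, in <module>
ZeroDivisionError: float division by zero
```

Run:
```python
from h import *
t=cv2.imread("pics/top0.png");s=cv2.imread("pics/side0.png")
hs=cv2.cvtColor(s,cv2.COLOR_BGR2HSV)
m=cv2.inRange(hs,(0,0,130),(179,95,255)); m2=np.zeros_like(m); cv2.fillConvexPoly(m2,np.array([(308,218),(345,214),(346,222),(308,228)]),255)
M=cv2.moments(m&m2,True);p=(M['m10']/M['m00'],M['m01']/M['m00']);print(p,M['m00'])
print(tri([(349.5,191.4)],[p]))
ht=cv2.cvtColor(t,cv2.COLOR_BGR2HSV)
m=cv2.inRange(ht,(100,120,90),(125,255,255));ks=[k for k in cv2.findContours(m,cv2.RETR_EXTERNAL,cv2.CHAIN_APPROX_NONE)[0]]
k=min(ks,key=lambda k:np.linalg.norm(np.array(cv2.minAreaRect(k)[0])-(349,192)))
print(cv2.minAreaRect((plane("top",k.reshape(-1,2),0.04)[:,:2]*1000).astype(np.float32)))
tp=[(222.4,141.6),(270.4,149),(260.6,219.8)];sp=[(320,139.3),(328.7,162),(277.3,181)]
P,g=tri(tp,sp);print(P.round(4),g.round(4))
L=P[1]-P[2];W=P[0]-P[1];print(np.linalg.norm(L),np.linalg.norm(W),np.arcsin(L[2]/np.linalg.norm(L)),np.arctan2(W[1],W[0])-np.pi/2,np.arctan2(L[1],L[0]))
print("lowL", plane("top",[(215.4,211.6)],P[2][2]))
crop(s,255,130,85,65,9,"crs")
m=cv2.inRange(ht,(0,70,60),(15,255,255));ks=cv2.findContours(m[130:240,200:285],cv2.RETR_EXTERNAL,cv2.CHAIN_APPROX_NONE,offset=(200,130))[0]
k=max(ks,key=cv2.contourArea);print(cv2.contourArea(k),cv2.approxPolyDP(k,4,True).reshape(-1,2))
```

```text
(325.54545454545456, 220.8838383838384) 198.0
(array([[ 0.51372211, -0.03656854,  0.0412115 ]]), array([0.00134235]))
((512.5614013671875, -34.60662841796875), (54.324546813964844, 137.69256591796875), 79.56758880615234)
[[0.6346 0.3038 0.0865]
 [0.6155 0.1757 0.0856]
 [0.4326 0.2014 0.0366]] [0.0024 0.0005 0.003 ]
0.19111308850871359 0.1295539990205749 0.2594632974888906 -0.14769540337559017 -0.13968284579973878
lowL [[0.45033143 0.32651568 0.03659842]]
3286.5 [[222 142]
 [215 211]
 [260 219]
 [269 149]]
```

View pics/crs.png

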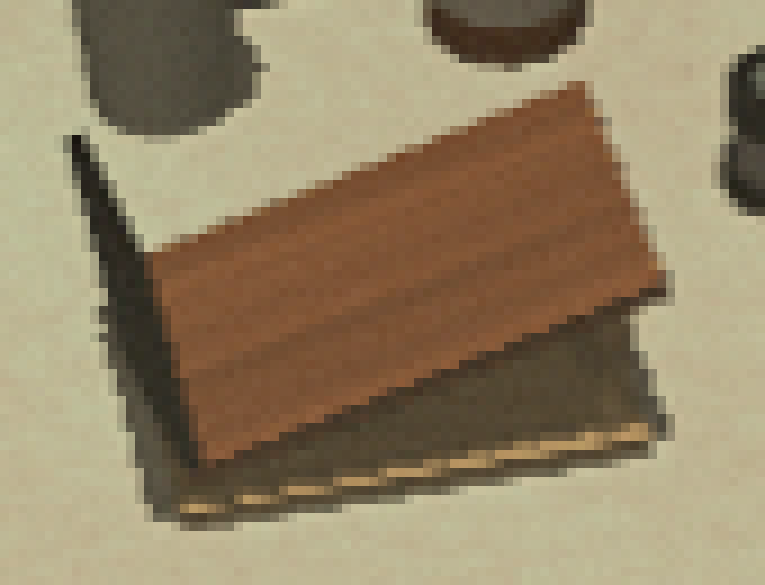

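Run:
```python
from h import *
tp=[(222,141.2),(270,148.7),(260.2,219.4),(215,211.3)];sp=[(320.1,138.7),(328.4,160.1),(277.3,181.2),(271.2,157.8)]
P,g=tri(tp,sp);print(P.round(4),g.round(4))
M=np.array([(.192,.065,0),(.192,-.065,0),(0,-.065,0),(0,.065,0)])
for wgt in (1,):
    c=P.mean(0);rot,rs=R.align_vectors(P-c,M-M.mean(0));o=c-rot.apply(M.mean(0))
    print("free",o,rot.apply([[1,0,0],[0,1,0],[0,0,1]]).round(4),(P-(rot.apply(M)+o)).round(4)*1000)
# yaw from x dir; known pitch 0.30
xd=rot.apply([1,0,0]);yd=rot.apply([0,1,0]);print("pitch",np.arcsin(xd[2]),"roll",np.arcsin(yd[2]),"yaw",np.arctan2(xd[1],xd[0]),np.arctan2(-yd[0],yd[1]))
yaw=np.arctan2(-yd[0],yd[1]); 
rt=R.from_euler('ZY',[yaw,-0.30]);o=c-rt.apply(M.mean(0));print("level fit",yaw,o)
for n,p in(("top",tp),("side",sp)): print((proj(n,rt.apply(M)+o)-p).round(1).tolist())
o0=robot.get_obs();print(R.from_quat(o0['tool_rot']).as_matrix().round(3))
```

```text
[[0.6352 0.3044 0.0886]
 [0.6143 0.1756 0.0946]
 [0.4334 0.203  0.034 ]
 [0.4523 0.3271 0.0373]] [0.0024 0.0008 0.0023 0.0025]
free [0.44289588 0.26550371 0.03563475] [[ 0.9469 -0.1352  0.2917]
 [ 0.1455  0.9893 -0.0138]
 [-0.2867  0.0555  0.9564]] [[ 1.1  0.5 -2.1]
 [-0.9  0.3  2.1]
 [-0.   1.8 -2.5]
 [-0.1 -2.7  2.5]]
pitch 0.2960316095248586 roll -0.013841623068311788 yaw -0.14177116695163533 -0.1459930533064634
level fit -0.1459930533064634 [0.44306214 0.26587111 0.03527058]
[[0.2, -0.3], [0.4, 0.1], [0.6, -0.5], [-0.8, -0.5]]
[[-0.5, -0.5], [0.4, 0.6], [-0.2, 0.0], [-0.5, -0.1]]
[[ 0.911 -0.001  0.412]
 [-0.412 -0.002  0.911]
 [-0.    -1.    -0.002]]
```

Measurements so far:
- Slope origin is about (0.443, 0.266, 0.035), yaw −0.145. The fitted pitch is 0.296 and the reprojection error is under 1 px.
- Yellow is at (0.472, −0.191), yaw +12.2°, top at 0.040.
- Blue is at (0.513, −0.035), yaw −10.4°, top at 0.041.

These agree with the sizes given, so I'll work out the first move.

```bash
cat >> h.py <<'E'
SO=np.array([.443,.266,.0352]);SR=R.from_euler('ZY',[-.145,-.30])
X=np.array([[1,0,0],[0,0,1],[0,-1,0]],float).T  # cols: tool x=bx, y=-bz, z=by
X=np.column_stack([[1,0,0],[0,0,-1],[0,1,0]]).astype(float)
def flat(yaw): return R.from_euler('Z',yaw)*R.from_matrix(X)
def slope(p): return SO+SR.apply(p), SR*R.from_matrix(X)
def go(pos,rot=None):
    o=robot.get_obs();r=R.from_quat(o['tool_rot']);d=r.inv().apply(np.array(pos)-o['position'])
    w=np.zeros(3) if rot is None else (r.inv()*rot).as_rotvec()
    print("shift",(d/.5).round(4),"turn",(w/np.pi).round(4),"rows>=",np.linalg.norm(d)/.0625,np.degrees(np.linalg.norm(w))/10.7)
def st():
    o=robot.get_obs();print(o['time'],o['position'].round(4),"F",o['ft_force'].round(1),"w",round(o['grip_width'],4),"q",o['q'].round(2))
    sp=SR.inv().apply(o['position']-SO);rr=(SR*R.from_matrix(X)).inv()*R.from_quat(o['tool_rot']);print("slopeframe",(sp*1000).round(1),"roterr",rr.as_rotvec().round(3))
E
python3 - <<'E'
from h import *
go([.472,-.191,.13],flat(.2135))
E
```

```text
shift [ 1.0179  0.1579 -1.2073] turn [ 0.0006 -0.2032 -0.0003] rows>= 12.696201439864222 3.4181477928686133
```

```bash
python3 -m crank '[[0.52,0,-0.62,0,-0.203,0,1],[0.52,0,-0.62,0,-0.203,0,1],[0.52,0,-0.62,0,-0.203,0,1],[0.52,0,-0.62,0,-0.203,0,1],[0.52,0,-0.62,0,-0.203,0,1],[0.52,0,-0.62,0,-0.203,0,1],[0.52,0,-0.62,0,-0.203,0,1],[0.52,0,-0.62,0,-0.203,0,1],[0.52,0,-0.62,0,-0.203,0,1]]'
python3 - <<'E'
from h import *
st();go([.472,-.191,.13],flat(.2135))
E
```

```text
time: 1.23
position: [0.3664, 0.1802, 0.2088]
tool_rot: [-0.703, -0.075, 0.075, 0.703]
ft_force: [0.7, 0.1, -0.2]
grip_width: 0.0872
1.225 [0.3664 0.1802 0.2088] F [ 0.7  0.1 -0.2] w 0.0872 q [ 0.18  0.24  1.95  0.    0.96 -1.6 ]
slopeframe [ -9.3 -96.  184.5] roterr [ 0.054 -0.355  0.297]
shift [ 0.05    0.1571 -0.7703] turn [-0.0002 -0.0004 -0.0001] rows>= 6.3016190046102025 0.0068876122804171665
```

```bash
python3 -m crank '[[0.05,0.157,-0.77,0,0,0,1],[0.05,0.157,-0.77,0,0,0,1],[0.05,0.157,-0.77,0,0,0,1],[0.05,0.157,-0.77,0,0,0,1],[0.05,0.157,-0.77,0,0,0,1],[0.05,0.157,-0.77,0,0,0,1],[0.05,0.157,-0.77,0,0,0,1],[0.05,0.157,-0.77,0,0,0,1],[0.05,0.157,-0.77,0,0,0,1]]'
python3 - <<'E'
from h import *
cv2.imwrite("pics/t1.png",crop(vision.camera("top"),330,130,160,150,4,"t1") or vision.camera("top")) if 0 else crop(vision.camera("top"),330,130,160,150,4,"t1")
crop(vision.camera("side"),250,130,170,200,3,"s1")
st();go([.472,-.191,.022],flat(.2135))
E
```

```text
time: 2.35
position: [0.4717, -0.1885, 0.1303]
tool_rot: [-0.702, -0.075, 0.076, 0.704]
ft_force: [0.1, 0.7, 0.6]
grip_width: 0.0872
2.45 [ 0.472  -0.1889  0.1307] F [-0.1 -0.4  0.2] w 0.0869 q [-0.6   0.49  1.8   0.    0.85 -2.39]
slopeframe [ 118.4 -445.9   63.3] roterr [ 0.055 -0.358  0.297]
shift [-0.0008  0.2173 -0.0044] turn [-0.0003  0.0006 -0.0002] rows>= 1.7390195544831812 0.011656426967593725
```

View pics/t1.png

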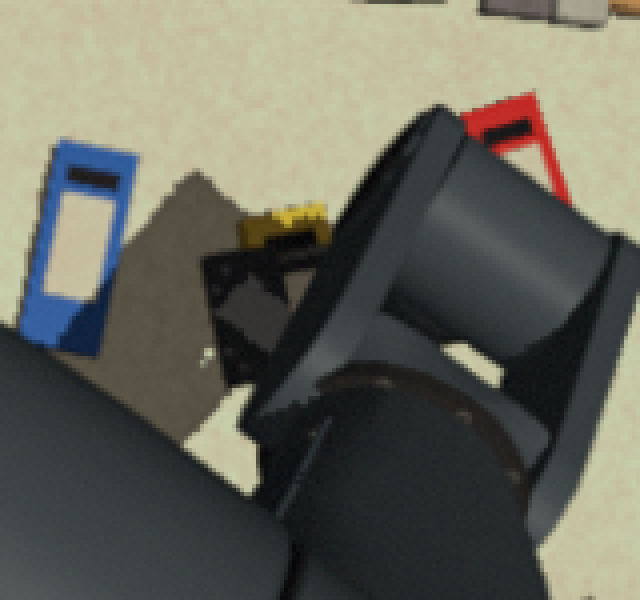

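View pics/s1.png

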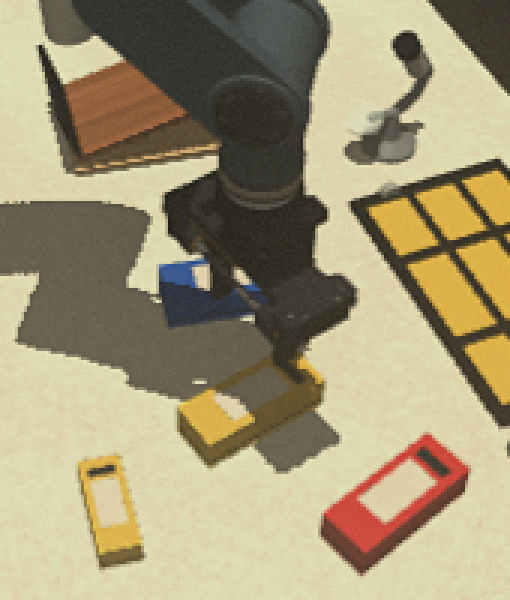

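The gripper sits over the medium yellow box (side crop about 250,400) with its jaws across the width. I'm descending now.

```bash
python3 -m crank '[[-0.0008,0.06,-0.0044,0,0,0,1],[-0.0008,0.12,-0.0044,0,0,0,1],[-0.0008,0.16,-0.0044,0,0,0,1],[-0.0008,0.19,-0.0044,0,0,0,1],[-0.0008,0.217,-0.0044,0,0,0,1],[-0.0008,0.217,-0.0044,0,0,0,1]]' 30
python3 - <<'E'
from h import *
st();crop(vision.camera("side"),280,210,90,80,8,"s2")
E
```

```text
time: 3.2
position: [0.4722, -0.1928, 0.0213]
tool_rot: [-0.703, -0.075, 0.076, 0.703]
ft_force: [0.4, 0.0, 0.3]
grip_width: 0.0869
3.2 [ 0.4722 -0.1928  0.0213] F [0.4 0.  0.3] w 0.0869 q [-0.61  0.69  1.86  0.    0.6  -2.39]
slopeframe [  86.8 -449.8  -41.4] roterr [ 0.055 -0.356  0.298]
```

View pics/s2.png

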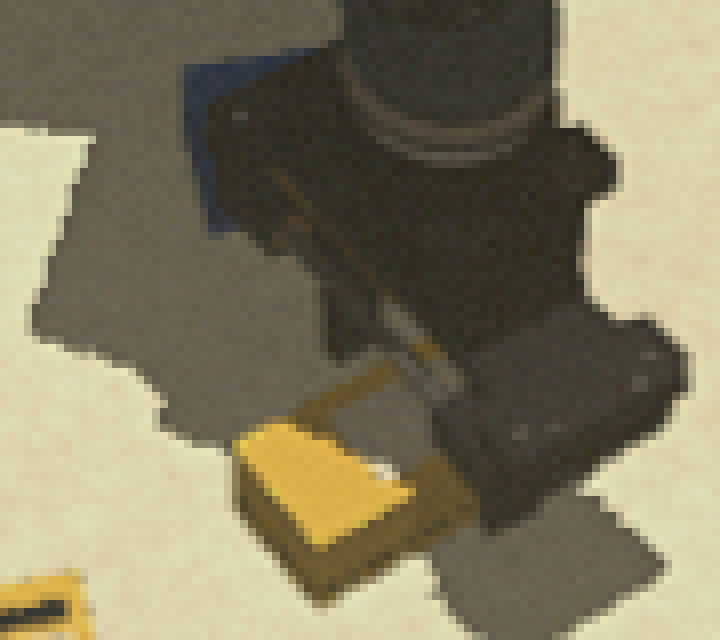

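The jaws straddle the box (near finger at crop 490,510) and no force shows. Closing, then a lift.

```bash
python3 -m crank '[[0,0,0,0,0,0,-1],[0,0,0,0,0,0,-1],[0,0,0,0,0,0,-1],[0,0,0,0,0,0,-1],[0,0,0,0,0,0,-1],[0,0,0,0,0,0,-1],[0,0,0,0,0,0,-1]]' 35; python3 -m crank '[[0,-0.04,0,0,0,0,-1],[0,-0.1,0,0,0,0,-1],[0,-0.2,0,0,0,0,-1],[0,-0.3,0,0,0,0,-1],[0,-0.36,0,0,0,0,-1],[0,-0.36,0,0,0,0,-1],[0,-0.36,0,0,0,0,-1]]'
python3 - <<'E'
from h import *
st();p,r=slope([.085,0,.122]);print(p);go(p,r)
E
```

```text
time: 4.12
position: [0.4719, -0.1927, 0.022]
tool_rot: [-0.703, -0.075, 0.075, 0.704]
ft_force: [-0.2, 3.4, 5.6]
grip_width: 0.0552
time: 5.0
position: [0.4716, -0.1931, 0.2003]
tool_rot: [-0.703, -0.074, 0.076, 0.704]
ft_force: [0.2, 1.4, -3.5]
grip_width: 0.0554
5.0 [ 0.4716 -0.1931  0.2003] F [ 0.2  1.4 -3.5] w 0.0554 q [-0.61  0.39  1.73 -0.    1.03 -2.39]
slopeframe [ 139.2 -450.1  129.7] roterr [ 0.055 -0.355  0.299]
[0.48767633 0.25947615 0.17687027]
shift [0.2227 0.0478 0.8778] turn [-0.0175  0.113  -0.0952] rows>= 7.255016151920772 2.5028647166970672
```

```bash
python3 -m crank '[[0.2227,0.0478,0.8778,-0.0175,0.113,-0.0952,-1],[0.2227,0.0478,0.8778,-0.0175,0.113,-0.0952,-1],[0.2227,0.0478,0.8778,-0.0175,0.113,-0.0952,-1],[0.2227,0.0478,0.8778,-0.0175,0.113,-0.0952,-1],[0.2227,0.0478,0.8778,-0.0175,0.113,-0.0952,-1],[0.2227,0.0478,0.8778,-0.0175,0.113,-0.0952,-1],[0.2227,0.0478,0.8778,-0.0175,0.113,-0.0952,-1],[0.2227,0.0478,0.8778,-0.0175,0.113,-0.0952,-1],[0.2227,0.0478,0.8778,-0.0175,0.113,-0.0952,-1],[0.2227,0.0478,0.8778,-0.0175,0.113,-0.0952,-1]]'
python3 - <<'E'
from h import *
crop(vision.camera("side"),230,90,150,120,5,"s3");crop(vision.camera("top"),180,100,150,150,4,"t3")
st();p,r=slope([.085,0,.037]);go(p,r)
E
```

```text
time: 6.25
position: [0.4876, 0.2573, 0.1767]
tool_rot: [0.706, 0.054, 0.156, -0.689]
ft_force: [-0.3, 0.4, -2.0]
grip_width: 0.0556
6.35 [0.4884 0.2572 0.1775] F [ 0.8 -0.1 -2.7] w 0.0556 q [ 0.37  0.4   1.84 -0.25  0.65 -0.88]
slopeframe [ 86.2  -2.2 122.3] roterr [-0.003  0.002 -0.001]
shift [-0.0025  0.1706  0.0048] turn [ 0.0008 -0.0006  0.0004] rows>= 1.3653588157150354 0.017672535247555483
```

View pics/s3.png

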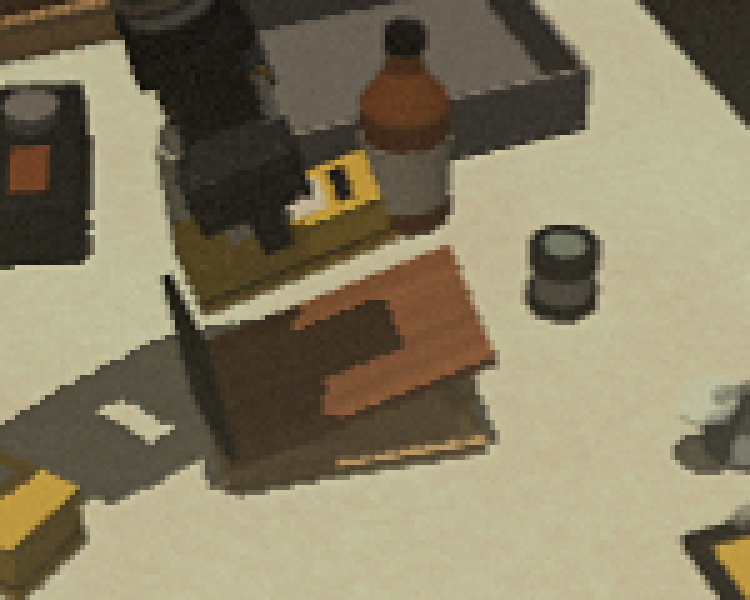

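View pics/t3.png

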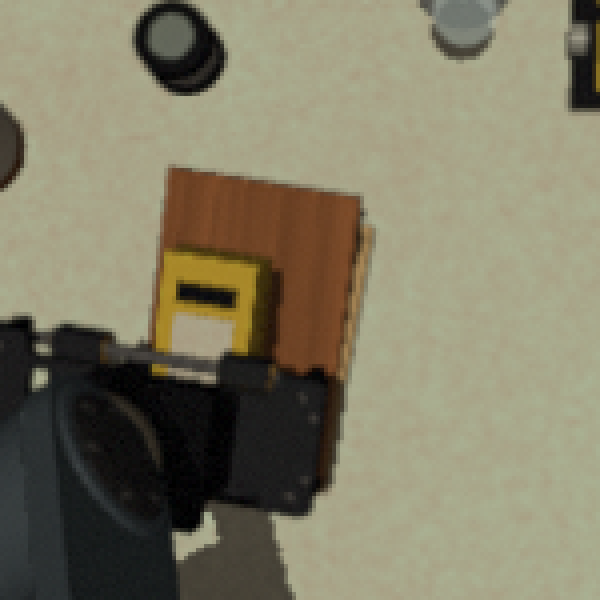

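The box is held level with the board, parallel to it, and its low end is clear of the backstop (side crop 210,305). Lowering it above the board.

```bash
python3 -m crank '[[-0.0025,0.06,0.0048,0,0,0,-1],[-0.0025,0.12,0.0048,0,0,0,-1],[-0.0025,0.15,0.0048,0,0,0,-1],[-0.0025,0.17,0.0048,0,0,0,-1],[-0.0025,0.17,0.0048,0,0,0,-1],[-0.0025,0.17,0.0048,0,0,0,-1]]'
python3 - <<'E'
from h import *
crop(vision.camera("side"),230,90,150,120,5,"s4")
st();p,r=slope([.085,0,.024]);go(p,r)
E
```

```text
time: 7.1
position: [0.5132, 0.258, 0.0972]
tool_rot: [0.705, 0.056, 0.157, -0.689]
ft_force: [0.2, -0.2, -3.4]
grip_width: 0.0552
7.15 [0.5132 0.2582 0.0973] F [ 0.1 -0.2 -2.7] w 0.0554 q [ 0.35  0.56  1.86 -0.32  0.47 -0.81]
slopeframe [85.8  2.4 38.5] roterr [-0.    -0.    -0.004]
shift [-0.0016  0.029  -0.0048] turn [0.     0.0001 0.0012] rows>= 0.2352141220122044 0.02066466747499626
```

View pics/s4.png

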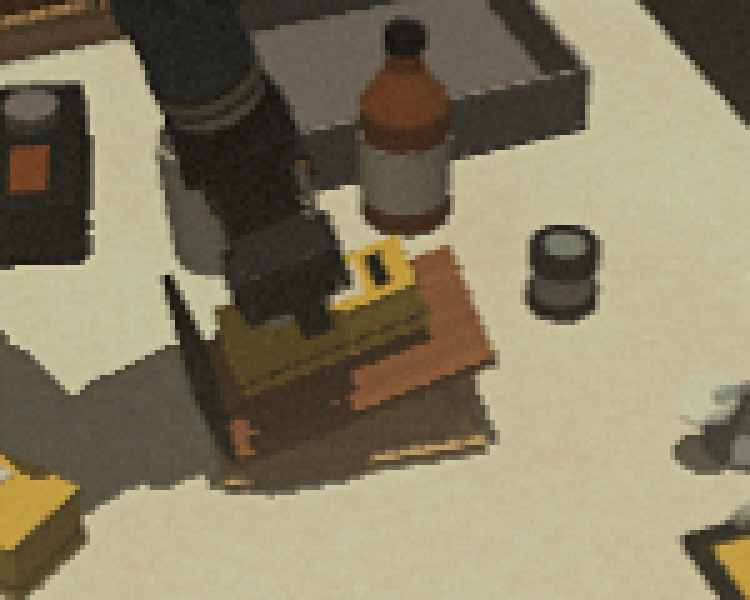

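```bash
cat >> h.py <<'E'
_st=st
def st():
    _st();print("F slope frame",SR.inv().apply(robot.get_obs()['ft_force']).round(1))
E
python3 -m crank '[[-0.0016,0.01,-0.004,0,0,0,-1],[-0.0016,0.02,-0.004,0,0,0,-1],[-0.0016,0.026,-0.004,0,0,0,-1],[-0.0016,0.026,-0.004,0,0,0,-1],[-0.0016,0.026,-0.004,0,0,0,-1]]'
python3 - <<'E'
from h import *
st()
E
python3 -m crank '[[0,0.002,0,0,0,0,-1],[0,0.004,0,0,0,0,-1],[0,0.004,0,0,0,0,-1]]'
python3 - <<'E'
from h import *
st()
E
```

```text
time: 7.78
position: [0.5157, 0.2555, 0.0837]
tool_rot: [0.705, 0.056, 0.157, -0.689]
ft_force: [-1.2, 0.3, -3.5]
grip_width: 0.0553
7.775 [0.5157 0.2555 0.0837] F [-1.2  0.3 -3.5] w 0.0553 q [ 0.35  0.59  1.86 -0.33  0.44 -0.8 ]
slopeframe [84.5  0.1 24.7] roterr [-0.001 -0.    -0.002]
F slope frame [-2.2  0.1 -3. ]
time: 8.15
position: [0.5162, 0.2554, 0.0818]
tool_rot: [0.705, 0.056, 0.157, -0.689]
ft_force: [-0.2, -0.3, -2.8]
grip_width: 0.055
8.15 [0.5162 0.2554 0.0818] F [-0.2 -0.3 -2.8] w 0.055 q [ 0.34  0.59  1.86 -0.34  0.44 -0.79]
slopeframe [84.5  0.1 22.7] roterr [-0.001 -0.    -0.002]
F slope frame [-1.  -0.3 -2.6]
```

Not touching yet (z force −2.6). Continuing in small steps.

```bash
for i in 1 2; do python3 -m crank '[[0,0.002,0,0,0,0,-1],[0,0.002,0,0,0,0,-1],[0,0.002,0,0,0,0,-1]]' >/dev/null
python3 - <<'E'
from h import *
st()
E
done
```

```text
8.525 [0.5165 0.2554 0.081 ] F [-1.1 -0.9 -1. ] w 0.0551 q [ 0.34  0.59  1.86 -0.34  0.44 -0.79]
slopeframe [84.5  0.1 21.8] roterr [-0.001 -0.    -0.003]
F slope frame [-1.2 -1.1 -0.7]
8.9 [0.5166 0.2553 0.081 ] F [-3.5 -1.1  6.7] w 0.0555 q [ 0.34  0.59  1.86 -0.34  0.44 -0.79]
slopeframe [84.6  0.1 21.7] roterr [-0.001 -0.    -0.003]
F slope frame [-1.2 -1.6  7.4]
```

Touching at slope z 21.7 mm, as predicted. Now I'll slide it down the slope to the backstop.

```bash
python3 -m crank '[[0,-0.001,0,0,0,0,-1],[-0.01,-0.001,0,0,0,0,-1],[-0.02,-0.001,0,0,0,0,-1],[-0.02,-0.001,0,0,0,0,-1],[-0.02,-0.001,0,0,0,0,-1]]' >/dev/null
python3 - <<'E'
from h import *
st()
E
for i in 1 2 ; do python3 -m crank '[[-0.003,0,0,0,0,0,-1],[-0.003,0,0,0,0,0,-1],[-0.003,0,0,0,0,0,-1]]' >/dev/null
python3 - <<'E'
from h import *
st()
E
done
```

```text
9.525 [0.5084 0.2576 0.0783] F [-0.7  0.2  5.8] w 0.0554 q [ 0.35  0.59  1.88 -0.36  0.42 -0.76]
slopeframe [75.8  1.2 21.7] roterr [ 0.002 -0.    -0.006]
F slope frame [1.  0.1 5.8]
9.9 [0.5075 0.2579 0.0781] F [-0.4  0.7  5.4] w 0.055 q [ 0.36  0.59  1.88 -0.36  0.42 -0.76]
slopeframe [74.8  1.3 21.7] roterr [ 0.002 -0.    -0.006]
F slope frame [1.1 0.6 5.3]
10.275 [0.5063 0.2581 0.0777] F [ 0.7 -0.3  5.6] w 0.0553 q [ 0.36  0.59  1.89 -0.36  0.41 -0.75]
slopeframe [73.5  1.4 21.7] roterr [ 0.002 -0.    -0.007]
F slope frame [ 2.4 -0.2  5.1]
```

```bash
for i in 1 2 3; do python3 -m crank '[[-0.003,0,0,0,0,0,-1],[-0.003,0,0,0,0,0,-1],[-0.003,0,0,0,0,0,-1]]' >/dev/null
python3 - <<'E'
from h import *
st()
E
done
```

```text
10.65 [0.5049 0.2584 0.0772] F [1.2 0.9 5.1] w 0.0553 q [ 0.36  0.59  1.89 -0.37  0.41 -0.75]
slopeframe [72.   1.4 21.7] roterr [ 0.002 -0.    -0.007]
F slope frame [2.5 1.  4.6]
11.025 [0.5035 0.2586 0.0768] F [0.8 0.5 5.7] w 0.0552 q [ 0.36  0.59  1.89 -0.37  0.41 -0.74]
slopeframe [70.5  1.4 21.7] roterr [ 0.002 -0.    -0.007]
F slope frame [2.4 0.6 5.2]
11.4 [0.5021 0.2588 0.0763] F [ 2.2 -0.1  5.9] w 0.0554 q [ 0.36  0.59  1.89 -0.37  0.41 -0.74]
slopeframe [69.   1.4 21.7] roterr [ 0.002 -0.    -0.007]
F slope frame [3.8 0.2 5. ]
```

```bash
for i in 1 2 3; do python3 -m crank '[[-0.003,0,0,0,0,0,-1],[-0.003,0,0,0,0,0,-1],[-0.003,0,0,0,0,0,-1]]' >/dev/null
python3 - <<'E'
from h import *
st()
E
done
```

```text
11.775 [0.5007 0.259  0.0759] F [ 1.6 -0.6  5.5] w 0.0551 q [ 0.36  0.59  1.9  -0.38  0.4  -0.73]
slopeframe [67.6  1.5 21.7] roterr [ 0.002 -0.    -0.007]
F slope frame [ 3.2 -0.4  4.7]
12.15 [0.4994 0.2592 0.0755] F [ 1.1 -0.   5.6] w 0.0548 q [ 0.36  0.59  1.9  -0.38  0.4  -0.73]
slopeframe [66.1  1.5 21.7] roterr [ 0.002 -0.    -0.007]
F slope frame [2.7 0.1 5.1]
12.525 [0.4994 0.2593 0.0755] F [ 3.4 -2.1  5.2] w 0.0551 q [ 0.36  0.59  1.9  -0.39  0.4  -0.72]
slopeframe [66.1  1.5 21.7] roterr [ 0.003 -0.    -0.009]
F slope frame [ 5.1 -1.6  3.9]
```

```bash
for i in 1 2; do python3 -m crank '[[-0.003,0,0,0,0,0,-1],[-0.003,0,0,0,0,0,-1],[-0.003,0,0,0,0,0,-1]]' >/dev/null
python3 - <<'E'
from h import *
st()
E
done
```

```text
12.9 [0.4994 0.2594 0.0755] F [ 6.  -4.9  4.7] w 0.0548 q [ 0.36  0.59  1.9  -0.39  0.4  -0.72]
slopeframe [66.1  1.6 21.7] roterr [ 0.003 -0.001 -0.011]
F slope frame [ 7.8 -4.   2.6]
13.275 [0.4994 0.2595 0.0755] F [ 9.5 -6.3  3.7] w 0.0547 q [ 0.37  0.59  1.9  -0.4   0.39 -0.71]
slopeframe [66.1  1.7 21.8] roterr [ 0.004 -0.001 -0.013]
F slope frame [11.  -4.9  0.5]
```

Seated: it stopped at x = 66 mm and the axial force is rising to 11 N. I'll relax the push, open, and retreat straight back.

```bash
python3 -m crank '[[0.007,0,0,0,0,0,-1],[0.007,0,0,0,0,0,-1],[0.007,0,0,0,0,0,-1]]' >/dev/null
python3 - <<'E'
from h import *
st()
E
python3 -m crank '[[0.007,0,0,0,0,0,1],[0.007,0,0,0,0,0,1],[0.007,0,0,0,0,0,1],[0.007,0,0,0,0,0,1],[0.007,0,0,0,0,0,1],[0.007,-0.03,0,0,0,0,1],[0.007,-0.1,0,0,0,0,1],[0.007,-0.2,0,0,0,0,1],[0.007,-0.24,0,0,0,0,1],[0.007,-0.24,0,0,0,0,1]]'
python3 - <<'E'
from h import *
st()
crop(vision.camera("side"),230,90,150,120,5,"s5");crop(vision.camera("top"),180,100,150,150,4,"t5")
E
```

```text
13.65 [0.4994 0.2593 0.0755] F [ 2.9 -1.1  5.7] w 0.0551 q [ 0.36  0.59  1.9  -0.38  0.4  -0.73]
slopeframe [66.1  1.5 21.7] roterr [ 0.003 -0.001 -0.008]
F slope frame [ 4.6 -0.7  4.5]
time: 14.9
position: [0.4647, 0.2638, 0.1922]
tool_rot: [0.704, 0.057, 0.158, -0.69]
ft_force: [-0.7, 0.5, -0.3]
grip_width: 0.087
14.9 [0.4647 0.2638 0.1922] F [-0.7  0.5 -0.3] w 0.087 q [ 0.4   0.36  1.86 -0.25  0.67 -0.85]
slopeframe [ 67.2   0.9 143.6] roterr [ 0.002 -0.    -0.007]
F slope frame [-0.8  0.4 -0. ]
```

View pics/s5.png

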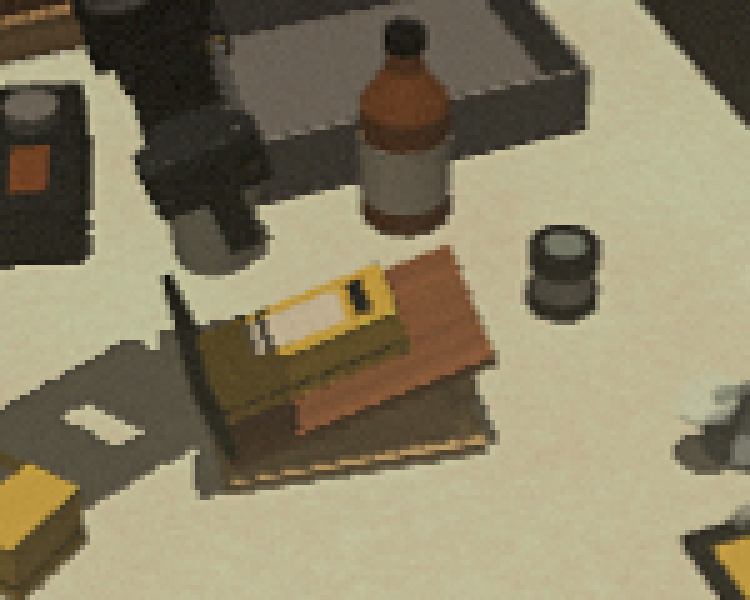

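View pics/t5.png

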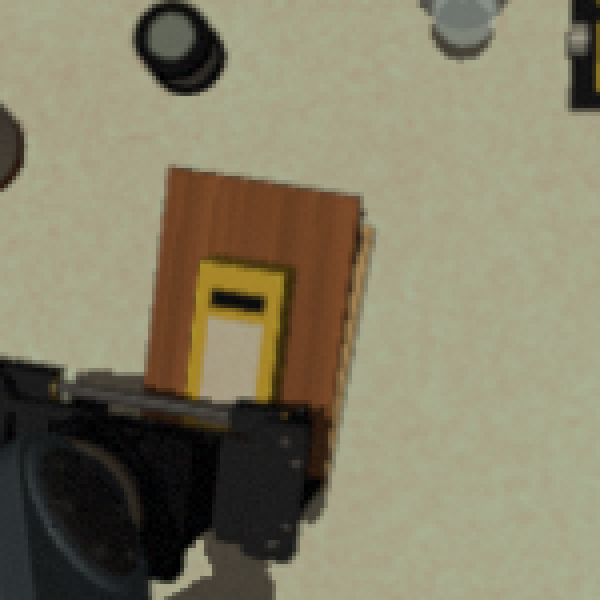

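Yellow lies flat in the middle with its end against the backstop (side crop 215,380; top crop 240,340). On to the blue box.

Run:
```python
from h import *
go([.513,-.0355,.15],flat(-.182))
```

```text
shift [ 0.1511  0.1308 -0.5766] turn [-0.0016  0.0118  0.0963] rows>= 4.8817470558655796 1.6318360507449503
```

```bash
python3 -m crank '[[0.151,0.131,-0.5766,-0.0016,0.0118,0.0963,1],[0.151,0.131,-0.5766,-0.0016,0.0118,0.0963,1],[0.151,0.131,-0.5766,-0.0016,0.0118,0.0963,1],[0.151,0.131,-0.5766,-0.0016,0.0118,0.0963,1],[0.151,0.131,-0.5766,-0.0016,0.0118,0.0963,1],[0.151,0.131,-0.5766,-0.0016,0.0118,0.0963,1],[0.151,0.131,-0.5766,-0.0016,0.0118,0.0963,1],[0.151,0.131,-0.5766,-0.0016,0.0118,0.0963,1]]'
python3 - <<'E'
from h import *
st();go([.513,-.0355,.022],flat(-.182))
crop(vision.camera("side"),250,130,150,120,5,"s6");t=vision.camera("top");crop(t,180,100,240,150,3.3,"t6")
# blue recheck + yellow measurement
h=cv2.cvtColor(t,cv2.COLOR_BGR2HSV);m=cv2.inRange(h,(20,140,90),(30,255,255))
for k in cv2.findContours(m,cv2.RETR_EXTERNAL,cv2.CHAIN_APPROX_NONE)[0]:
    r=cv2.minAreaRect(k)
    if cv2.contourArea(k)>300 and 200<r[0][0]<280 and r[0][1]<240:
        o,d=ray("top",k.reshape(-1,2));n=SR.apply([0,0,1]);p0=SO+.04*n
        P=o+d*(((p0-o)@n)/(d@n))[:,None];L=SR.inv().apply(P-SO);print("yellow on slope",cv2.minAreaRect((L[:,:2]*1000).astype(np.float32)))
E
```

```text
time: 16.0
position: [0.5125, -0.0339, 0.1494]
tool_rot: [-0.704, 0.064, -0.063, 0.704]
ft_force: [0.8, -0.4, 0.3]
grip_width: 0.0872
16.0 [ 0.5125 -0.0339  0.1494] F [ 0.8 -0.4  0.3] w 0.0872 q [-0.28  0.47  1.77 -0.    0.91 -1.67]
slopeframe [ 140.8 -286.8   76. ] roterr [-0.005  0.035  0.302]
F slope frame [ 0.9 -0.3  0. ]
shift [ 0.002   0.2548 -0.0029] turn [-0.      0.0005 -0.0006] rows>= 2.038711495961833 0.012922132618676526
yellow on slope ((71.04024505615234, -1.385223388671875), (145.2577362060547, 57.240440368652344), 0.24521653354167938)
```

View pics/s6.png

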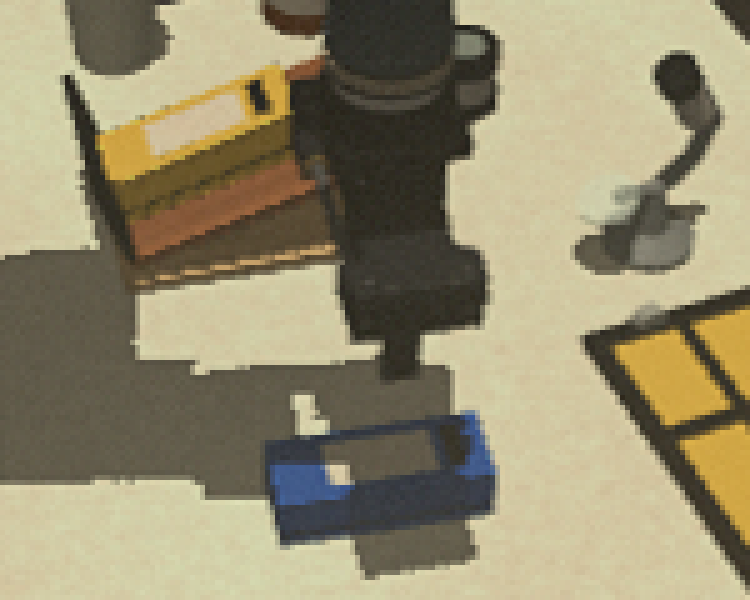

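View pics/t6.png

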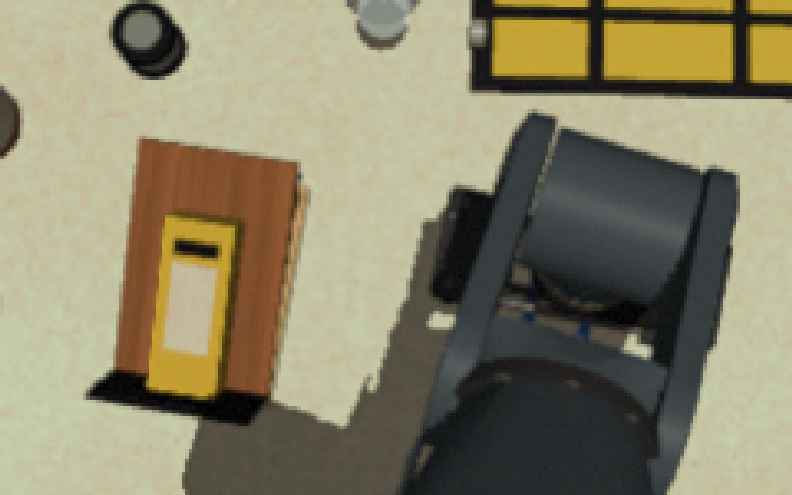

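Yellow reads x≈71, y≈−1.4 mm, 0.2° in the slope frame, so step 1 looks fine. The measured 145 mm length includes a sliver of end face. Now down onto the blue box.

```bash
python3 -m crank '[[0.002,0.08,-0.003,0,0,0,1],[0.002,0.15,-0.003,0,0,0,1],[0.002,0.2,-0.003,0,0,0,1],[0.002,0.23,-0.003,0,0,0,1],[0.002,0.255,-0.003,0,0,0,1],[0.002,0.255,-0.003,0,0,0,1]]'
python3 - <<'E'
from h import *
st();crop(vision.camera("side"),280,180,90,80,8,"s7")
E
```

```text
time: 16.85
position: [0.5138, -0.0368, 0.022]
tool_rot: [0.704, -0.064, 0.064, -0.704]
ft_force: [-0.3, 0.7, -0.9]
grip_width: 0.0868
16.85 [ 0.5138 -0.0368  0.022 ] F [-0.3  0.7 -0.9] w 0.0868 q [-0.29  0.69  1.85 -0.    0.61 -1.68]
slopeframe [ 104.8 -289.4  -46.3] roterr [-0.006  0.036  0.301]
F slope frame [-0.7  0.7 -0.7]
```

View pics/s7.png

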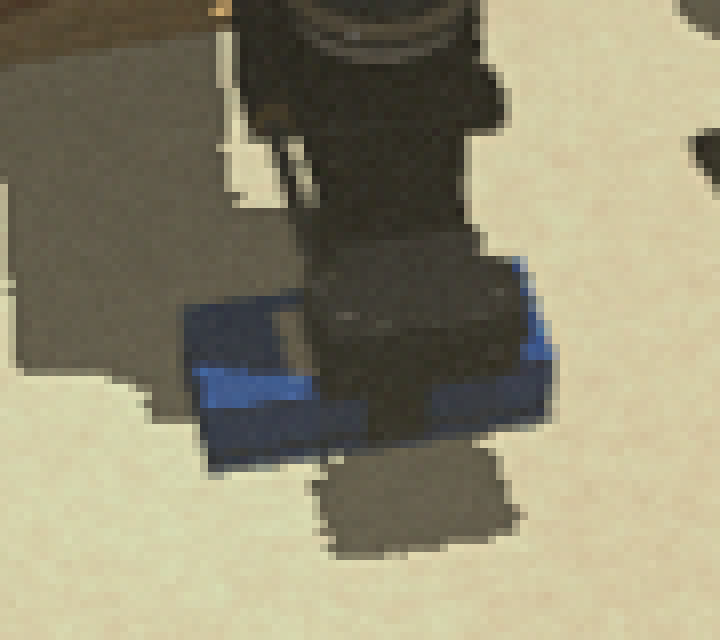

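The fingers straddle the blue box (near finger at crop 400,405). Gripping and lifting.

```bash
python3 -m crank '[[0,0,0,0,0,0,-1],[0,0,0,0,0,0,-1],[0,0,0,0,0,0,-1],[0,0,0,0,0,0,-1],[0,0,0,0,0,0,-1],[0,0,0,0,0,0,-1],[0,0,0,0,0,0,-1]]' 35; python3 -m crank '[[0,-0.04,0,0,0,0,-1],[0,-0.1,0,0,0,0,-1],[0,-0.2,0,0,0,0,-1],[0,-0.3,0,0,0,0,-1],[0,-0.4,0,0,0,0,-1],[0,-0.42,0,0,0,0,-1],[0,-0.42,0,0,0,0,-1],[0,-0.42,0,0,0,0,-1]]'
python3 - <<'E'
from h import *
st();p,r=slope([.082,-.001,.142]);print(p);go(p,r)
E
```

```text
time: 17.77
position: [0.5142, -0.037, 0.0226]
tool_rot: [0.704, -0.064, 0.065, -0.704]
ft_force: [0.5, 2.0, 5.6]
grip_width: 0.0552
time: 18.77
position: [0.5123, -0.0368, 0.2301]
tool_rot: [-0.704, 0.066, -0.063, 0.704]
ft_force: [0.6, 0.3, -2.9]
grip_width: 0.055
18.775 [ 0.5123 -0.0368  0.2301] F [ 0.6  0.3 -2.9] w 0.055 q [-0.29  0.35  1.68 -0.    1.11 -1.68]
slopeframe [ 164.9 -289.6  153. ] roterr [-0.005  0.037  0.305]
F slope frame [-0.4  0.4 -2.9]
[0.47884752 0.25975477 0.19509044]
shift [-0.1729  0.0709  0.5711] turn [ 0.0017 -0.0118 -0.0971] rows>= 4.8075300195446635 1.6462788288561394
```

```bash
python3 -m crank '[[-0.173,0.071,0.571,0.0017,-0.0118,-0.0971,-1],[-0.173,0.071,0.571,0.0017,-0.0118,-0.0971,-1],[-0.173,0.071,0.571,0.0017,-0.0118,-0.0971,-1],[-0.173,0.071,0.571,0.0017,-0.0118,-0.0971,-1],[-0.173,0.071,0.571,0.0017,-0.0118,-0.0971,-1],[-0.173,0.071,0.571,0.0017,-0.0118,-0.0971,-1],[-0.173,0.071,0.571,0.0017,-0.0118,-0.0971,-1],[-0.173,0.071,0.571,0.0017,-0.0118,-0.0971,-1],[-0.173,0.071,0.571,0.0017,-0.0118,-0.0971,-1]]'
python3 - <<'E'
from h import *
st();p,r=slope([.082,-.001,.068]);go(p,r)
E
```

```text
time: 19.9
position: [0.4809, 0.258, 0.1967]
tool_rot: [0.705, 0.056, 0.158, -0.689]
ft_force: [0.3, -0.3, -2.1]
grip_width: 0.0551
19.9 [0.4809 0.258  0.1967] F [ 0.3 -0.3 -2.1] w 0.0551 q [ 0.38  0.36  1.83 -0.24  0.69 -0.88]
slopeframe [ 84.7  -2.5 142.9] roterr [-0.002  0.002 -0.005]
F slope frame [-0.3 -0.2 -2.1]
shift [-0.006   0.1497  0.0031] turn [ 0.0005 -0.0006  0.0015] rows>= 1.1987911871699315 0.027798024983892035
```

```bash
python3 -m crank '[[-0.004,0.05,0.003,0,0,0,-1],[-0.004,0.1,0.003,0,0,0,-1],[-0.004,0.13,0.003,0,0,0,-1],[-0.004,0.149,0.003,0,0,0,-1],[-0.004,0.149,0.003,0,0,0,-1],[-0.004,0.149,0.003,0,0,0,-1]]'
python3 - <<'E'
from h import *
st();crop(vision.camera("side"),230,90,150,120,5,"s8")
E
```

```text
time: 20.65
position: [0.5014, 0.2579, 0.1257]
tool_rot: [0.705, 0.057, 0.158, -0.689]
ft_force: [-0.2, -0.0, -1.6]
grip_width: 0.0551
20.65 [0.5014 0.2579 0.1257] F [-0.2 -0.  -1.6] w 0.0551 q [ 0.36  0.5   1.86 -0.3   0.53 -0.83]
slopeframe [83.1  0.5 69.1] roterr [-0.    -0.    -0.006]
F slope frame [-0.7 -0.  -1.5]
```

View pics/s8.png

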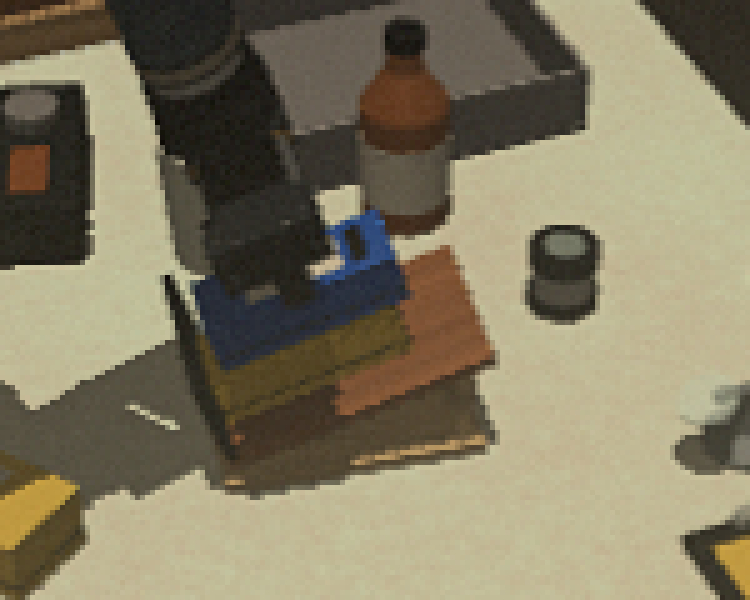

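Blue hovers parallel, just above yellow (crop 310,290). Lowering in small steps.

```bash
python3 -m crank '[[-0.002,0.005,-0.002,0,0,0.001,-1],[-0.002,0.01,-0.002,0,0,0.001,-1],[-0.002,0.01,-0.002,0,0,0.001,-1]]'>/dev/null
python3 - <<'E'
from h import *
st()
E
for i in 1 2 3; do python3 -m crank '[[0,0.0015,0,0,0,0,-1],[0,0.002,0,0,0,0,-1],[0,0.002,0,0,0,0,-1]]' >/dev/null
python3 - <<'E'
from h import *
st()
E
done
```

```text
21.075 [0.5014 0.2567 0.1199] F [-0.1  0.  -2.6] w 0.0548 q [ 0.36  0.51  1.87 -0.3   0.52 -0.83]
slopeframe [81.6 -0.8 63.4] roterr [-0.001 -0.    -0.002]
F slope frame [-0.9  0.  -2.4]
21.45 [0.5018 0.2567 0.1191] F [-0.2  0.  -2.1] w 0.0548 q [ 0.36  0.51  1.87 -0.3   0.51 -0.83]
slopeframe [81.7 -0.7 62.5] roterr [-0.001 -0.    -0.002]
F slope frame [-0.8  0.  -1.9]
21.825 [0.5019 0.2567 0.1189] F [-2.9 -0.2  5.7] w 0.0551 q [ 0.36  0.51  1.87 -0.3   0.51 -0.83]
slopeframe [81.7 -0.7 62.4] roterr [-0.    -0.    -0.002]
F slope frame [-1.  -0.6  6.3]
22.2 [0.502  0.2567 0.1189] F [-7.7 -0.4 12.5] w 0.0549 q [ 0.36  0.51  1.87 -0.3   0.51 -0.83]
slopeframe [81.7 -0.7 62.3] roterr [-0.    -0.    -0.003]
F slope frame [-3.6 -1.5 14.1]
```

Contact came at 62.3 mm, as expected. Easing off the pressure and sliding down.

```bash
python3 -m crank '[[0,-0.0025,0,0,0,0,-1],[-0.01,-0.0025,0,0,0,0,-1],[-0.02,-0.0025,0,0,0,0,-1],[-0.024,-0.0025,0,0,0,0,-1],[-0.024,-0.0025,0,0,0,0,-1]]' >/dev/null
python3 - <<'E'
from h import *
st()
E
for i in 1 2 3; do python3 -m crank '[[-0.003,0,0,0,0,0,-1],[-0.003,0,0,0,0,0,-1],[-0.003,0,0,0,0,0,-1]]' >/dev/null
python3 - <<'E'
from h import *
st()
E
done
```

```text
22.825 [0.4926 0.2593 0.1159] F [1.5 0.6 6.2] w 0.0551 q [ 0.37  0.51  1.89 -0.32  0.49 -0.8 ]
slopeframe [71.6  0.5 62.4] roterr [ 0.002 -0.    -0.006]
F slope frame [3.1 0.8 5.5]
23.2 [0.4914 0.2595 0.1156] F [1.  0.1 6. ] w 0.0547 q [ 0.37  0.51  1.89 -0.32  0.49 -0.79]
slopeframe [70.4  0.6 62.4] roterr [ 0.002 -0.    -0.006]
F slope frame [2.7 0.2 5.5]
23.575 [0.4909 0.2596 0.1154] F [ 3.  -1.8  6.1] w 0.0549 q [ 0.37  0.51  1.89 -0.32  0.49 -0.79]
slopeframe [69.9  0.6 62.4] roterr [ 0.002 -0.001 -0.008]
F slope frame [ 4.9 -1.3  4.9]
23.95 [0.4909 0.2597 0.1154] F [ 6.  -4.   4.8] w 0.0548 q [ 0.37  0.51  1.89 -0.32  0.48 -0.79]
slopeframe [69.9  0.7 62.4] roterr [ 0.003 -0.001 -0.01 ]
F slope frame [ 7.7 -3.1  2.7]
```

```bash
python3 -m crank '[[-0.003,0,0,0,0,0,-1],[-0.003,0,0,0,0,0,-1],[-0.003,0,0,0,0,0,-1]]' >/dev/null
python3 - <<'E'
from h import *
st()
E
python3 -m crank '[[0.006,0,0,0,0,0,-1],[0.006,0,0,0,0,0,-1],[0.006,0,0,0,0,0,-1]]' >/dev/null
python3 - <<'E'
from h import *
st();crop(vision.camera("side"),230,90,150,120,5,"s9")
E
```

```text
24.325 [0.4909 0.2598 0.1155] F [ 7.9 -5.7  5.2] w 0.0553 q [ 0.37  0.51  1.9  -0.33  0.48 -0.78]
slopeframe [69.9  0.8 62.4] roterr [ 0.003 -0.001 -0.012]
F slope frame [ 9.8 -4.5  2.4]
24.7 [0.4909 0.2597 0.1154] F [ 3.  -1.6  5.1] w 0.0549 q [ 0.37  0.51  1.89 -0.32  0.49 -0.79]
slopeframe [69.9  0.7 62.4] roterr [ 0.003 -0.001 -0.008]
F slope frame [ 4.6 -1.2  4. ]
```

View pics/s9.png

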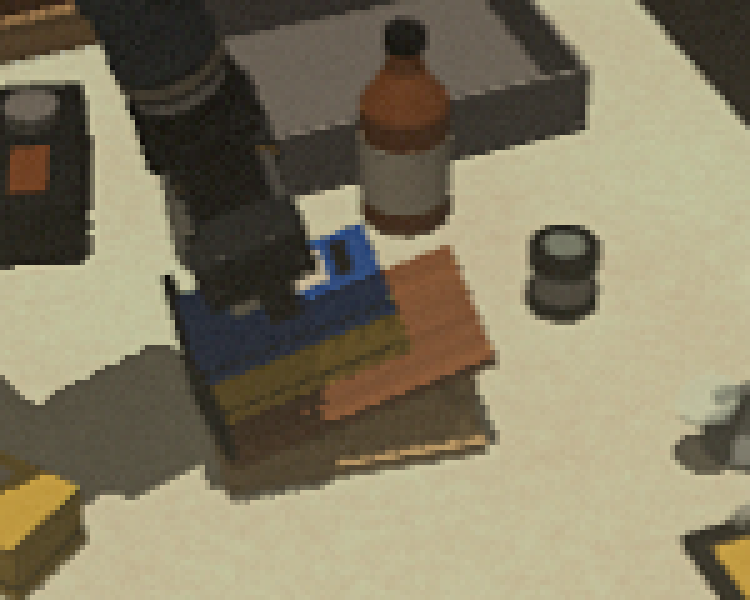

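The blue end meets the backstop (crop 205,375). Releasing and retreating.

```bash
python3 -m crank '[[0,0,0,0,0,0,1],[0,0,0,0,0,0,1],[0,0,0,0,0,0,1],[0,0,0,0,0,0,1],[0,0,0,0,0,0,1],[0,-0.03,0,0,0,0,1],[0,-0.1,0,0,0,0,1],[0,-0.18,0,0,0,0,1],[0,-0.2,0,0,0,0,1],[0,-0.2,0,0,0,0,1]]'
python3 -m crank '[[0.05,-0.02,-0.5,0,0,0,1],[0.05,-0.02,-0.5,0,0,0,1],[0.05,-0.02,-0.5,0,0,0,1],[0.05,-0.02,-0.5,0,0,0,1],[0.05,-0.02,-0.5,0,0,0,1],[0.05,-0.02,-0.5,0,0,0,1]]'
python3 - <<'E'
from h import *
st();s=vision.camera("side");t=vision.camera("top");cv2.imwrite("pics/tF.png",t)
crop(s,240,100,110,90,7,"sF1");crop(t,190,120,110,110,5,"tF1")
h=cv2.cvtColor(t,cv2.COLOR_BGR2HSV);m=cv2.inRange(h,(100,120,80),(125,255,255))
for k in cv2.findContours(m,cv2.RETR_EXTERNAL,cv2.CHAIN_APPROX_NONE)[0]:
    r=cv2.minAreaRect(k)
    if cv2.contourArea(k)>300 and 200<r[0][0]<280:
        o,d=ray("top",k.reshape(-1,2));n=SR.apply([0,0,1]);p0=SO+.08*n
        P=o+d*(((p0-o)@n)/(d@n))[:,None];L=SR.inv().apply(P-SO);print("blue",cv2.minAreaRect((L[:,:2]*1000).astype(np.float32)))
m=cv2.inRange(h,(0,170,60),(6,255,255))
print([np.round(cv2.minAreaRect(k)[0]) for k in cv2.findContours(m,cv2.RETR_EXTERNAL,cv2.CHAIN_APPROX_NONE)[0] if cv2.contourArea(k)>500])
E
```

```text
time: 26.0
position: [0.4585, 0.2633, 0.2104]
tool_rot: [0.705, 0.056, 0.157, -0.69]
ft_force: [-0.4, -0.8, -0.4]
grip_width: 0.087
time: 26.75
position: [0.4423, 0.0124, 0.2255]
tool_rot: [0.705, 0.054, 0.156, -0.69]
ft_force: [-1.0, -0.3, 1.1]
grip_width: 0.0868
26.75 [0.4423 0.0124 0.2255] F [-1.  -0.3  1.1] w 0.0868 q [-0.25  0.15  2.06  0.05  0.63 -1.71]
slopeframe [  90.6 -251.   171.2] roterr [-0.001  0.002  0.001]
F slope frame [-0.6 -0.4  1.3]
blue ((70.16473388671875, -1.5118370056152344), (139.5998992919922, 56.14561462402344), 0.1470312774181366)
[array([461., 179.])]
```

View pics/sF1.png

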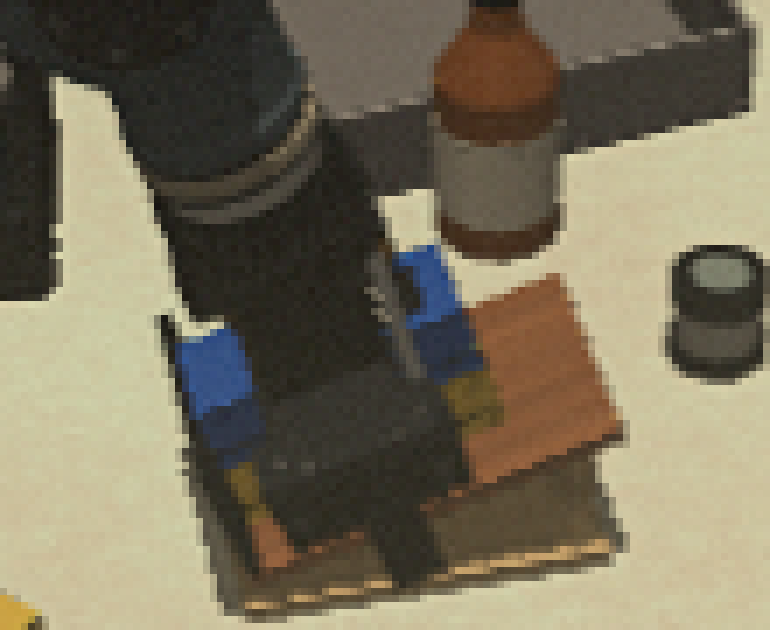

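View pics/tF.png

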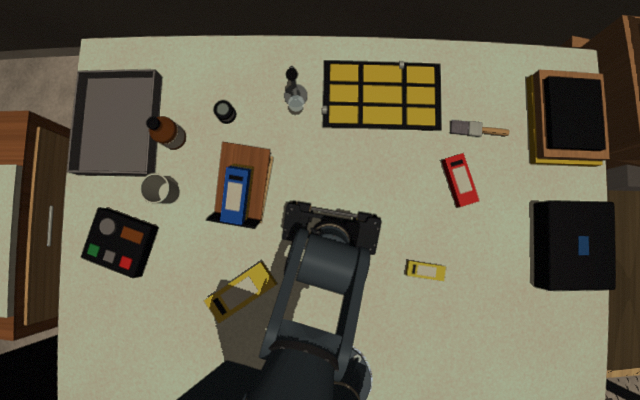

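In the top view blue is at x 70.2, y −1.5 mm, 0.15°, and red is still at (461,179). The arm blocks the side view, so I'll move it away for one clear look.

```bash
python3 -m crank '[[0,-0.06,-0.45,0,0,0,1],[0,-0.06,-0.45,0,0,0,1],[0,-0.06,-0.45,0,0,0,1],[0,-0.06,-0.45,0,0,0,1],[0,-0.06,-0.45,0,0,0,1],[0,-0.06,-0.45,0,0,0,1],[0,-0.06,-0.45,0,0,0,1]]'
python3 - <<'E'
from h import *
s=vision.camera("side");crop(s,240,100,110,90,7,"sF2")
for z in(0,40,80): print(z,[((p-[240,100])*7).round().tolist() for p in proj("side",SO+SR.apply([[0,-.0295,z/1000],[.14,-.0295,z/1000]]))])
E
```

```text
time: 27.72
position: [0.4018, -0.2061, 0.2547]
tool_rot: [0.705, 0.056, 0.155, -0.69]
ft_force: [-0.3, -0.2, 0.8]
grip_width: 0.0872
0 [[247.0, 522.0], [506.0, 419.0]]
40 [[219.0, 468.0], [483.0, 362.0]]
80 [[190.0, 411.0], [459.0, 304.0]]
```

View pics/sF2.png

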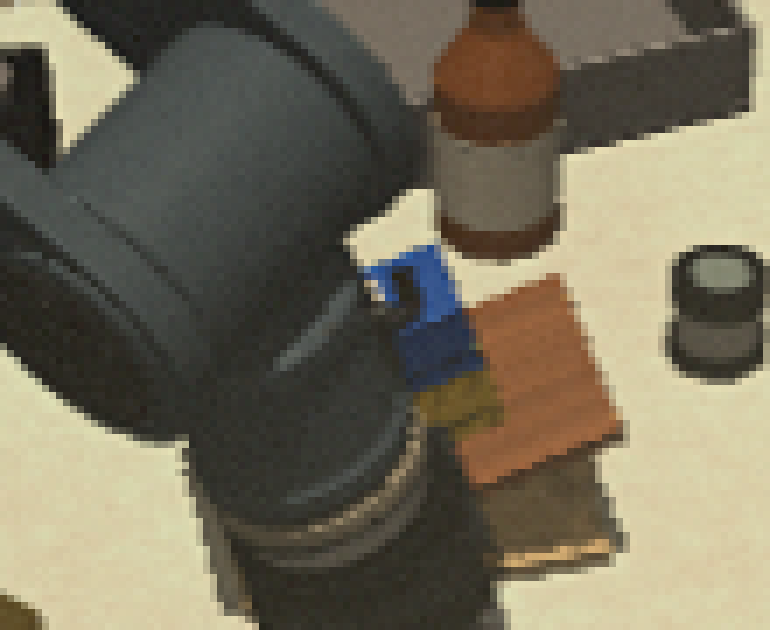

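The upper-end corners show at (462,305), (485,362) and (505,420). Predictions for fully seated boxes are (459,304), (483,362) and (506,419), so both are home and flat. Handing in.

Run:
```python
from rig import robot
print(robot.get_obs()['ft_force'].round(1)); print(robot.hand_in())
```

```text
[ 0.  -0.5 -0.2]
the job is handed in; nothing more can be done
None
```

Both boxes are on the rack and the job is handed in; it reports no verdict. I set the medium yellow box on the slope, slid it down until the force rose against the backstop, and released it. I then stacked the blue box on it the same way, finishing at about 28 s of the 64 s.

**Last checks, in the slope frame:**

| Box | x (mm) | y (mm) | Turn | Contact height of the TCP (mm) |
|---|---|---|---|---|
| Yellow | about 71 | −1.4 | 0.2° | 21.7 (22 expected) |
| Blue | 70.2 | −1.5 | 0.15° | 62.3 (62 expected) |

- **Side view:** the upper-end corners of both boxes were within a pixel of where fully seated boxes should appear. The arm blocked the low ends in both final side views. I last saw the blue end meeting the backstop just before letting go.
- **Other things:** the red box was at the same pixel as at the start. Everything else I could see in the last top view looked unmoved.
- **Disagreements:** the yellow box's length read 145 mm instead of 140, because the outline included a sliver of its end face. The gripper stopped at x = 66.1 mm for yellow but 69.9 mm for blue. I put that down to gripping yellow a few millimetres off its middle.

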